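# Release a push-latched filter cartridge and stand it in the drip tray

## Robot

A 6-joint arm with a two-finger parallel gripper is mounted at the origin on a cart in front of the work surface, level with it; the furniture and walls round the work are solid. World frame = base frame: x ahead of the robot, y to its left, z up, the work surface at z = 0. Lengths are in m, angles in rad, forces in N, time in s.
With the tool pointing down it reaches from about 0.275 to 1 m from the base axis. Payload 8.4 kg.
Tool frame: the origin (TCP) lies midway between the tips of the shut fingers; the grasp point (between the pads) lies 19 mm behind it; y points along the fingers, x is the direction in which the jaws open and shut, and the axes are right-handed (so a half turn about y gives the same grasp; the last joint's range is limited). The gripper opens to 85 mm and grips with 20 to 120 N. Pads are 22 mm wide; open, the fingers measure 114 mm over their backs; the gripper's body (76 mm by 85 mm) begins 54 mm behind the grasp point. The pads swing forward as they close: fully open they stand 13 mm farther back than shut.
Start: joints at [-1.235, 0.353, 1.633, -0, 1.155, -0.002], TCP at [0.207, -0.59, 0.193] pointing down, gripper open.
Joint ranges: [-2.63, 2.63], [-0.92, 2.1], [0.06, 2.66], [-1.3, 4.44], [0, 2.69], [-3.02, 3.02]. Speed limits (rad/s): [2.22, 2.22, 2.79, 3.14, 3.14, 3.14].

## Interface

Orientations are given as a unit quaternion [x, y, z, w].
In Python, from cell import ctrl, optics, workorder, cut_out gives the robot as it stands. The module is installed in compiled form; this text tells all that it offers.
- The arm moves only by the tool carry_out, never from a script. Its argument "moves" is text: rows parted by semicolons, each of 7 numbers parted by spaces: the finger opening in cm, from 0 to 8.54, then the shift along the tool's x, y, z in cm, then the turn, a rotation vector about the tool's x, y, z in degrees. In form: gripper tx ty tz rx ry rz; .... A call has 1 to 8 rows; each row shifts and turns the commanded pose from where the row before left it, along the tool's axes as they then stand; what a row does not reach is not made up. A row lasts 1/8 s, in which the tool goes at most 62.5 mm and 10.7 degrees, less where a joint would pass 70% of its speed; a pose out of reach is approached as far as the arm can. A call is refused whole if a number of a shift passes 6.25 or a number of a turn 10.7, either way. A call with a gripper value outside its range is refused whole. The fingers move at their own pace and stop on an object; the grip force is fixed at half the most. Time passes only in rows, so rows that do not move let the fingers close. It gives the time, the measured TCP pose, the force and the opening at its end, in the units of the state.
- ctrl.read_state(): the state, without advancing time (a new reading comes with each control period).
- optics.read_camera(name): name is "scene" or "side" or "wrist"; returns the picture (384x512x3 uint8, red, green, blue); there is no depth.
- optics.get_calibration(name): a dict with "mtx" (3x3 intrinsics, pixels), "k1" (the pictures are not rectified: a ray, as slopes to the right and down, at radius r is drawn at 1 + k1 r^2 times it, then the intrinsics apply), "world_from_camera" (4x4, takes a point from camera to world coordinates); the wrist camera has in their place "hand_eye" (4x4, takes a point from camera to tool coordinates, whose origin is the TCP and whose axes are the tool frame's). Camera axes: x right, y down, z forward; pixel columns grow to the right and rows downward; lengths in m; the calibration is good to about 2 mm. A picture is of the moment at which its call begins: read the wrist's pose just before it. get_calibration takes no time and is no camera call.
- workorder.sign_off(): hands the job in, once; it reports no verdict.
Trained networks look in the newest picture that a camera, given by its name, has taken for a name from the list of things; names that differ only in an ending like _2 or _b are one class to them, and where a whole thing is asked for, a point or a joint stands for the part that bears it (a point fixed in the world has none). Each returns a list of dicts, best first, with "p" (0 to 1); they miss things now and then, are a little off and sometimes report something else, mostly with a low value. They report only what shows in the picture. A call takes as long as a camera call. They do not tell look-alikes from the thing itself.
- cut_out(camera, query): "mask" (384x512 bool, what is visible of it) and "rect" ([left, top, right, bottom] in pixels, round what is visible of it).
The state is a dict: "time_s": time; "joints": joint angles; "joint_vel": joint speeds; "tau": joint torques, N m; "ee_pos": TCP position; "ee_rot": TCP orientation; "ft_force": force on the tool from outside, world axes, zero at the start; "wrist_torque": the same for the moment, N m; "width": opening from 0.0 (shut) to 1.0 (fully open).
Only numpy, scipy, OpenCV 4.12 (cv2) and the standard library are available. Lean on these libraries where they do the work, as an engineer would, in place of code of your own. Each camera call takes 0.05 s, during which the arm holds its last target.

## Task

On the two-bay filter block in the green drip tray, press the cartridge with the round knob straight down until its latch lets go and it springs up, then pull it out and set it down upright on the bare floor of the tray and let go of it, without dropping it. Leave the cartridge with the bar-shaped handle latched in its bay.

Things in the scene. Friction and masses are not known exactly. Their poses are not given: they have to be found in the camera images.
- filter: Cartridge with round ribbed knob, 82 mm tall, 0.12 kg. Origin: centre of its underside, z up. White canister 40 mm across, z 0 to 42 mm; flange 52 mm across, z 42 to 48; grey flat-topped knob 32 mm across, z 48 to 82. Starts latched in either bay: origin 24 mm above the block's underside, knob 21 mm proud of the block, flange top 13 mm below the block's top. Lift it 65 mm to clear the block.
- plug: Blank cartridge latched in the other bay: same canister, flange, height and latch, but its grip is a straight upright bar 44 mm long (its x), 12 mm thick and 34 mm tall, not a round knob. Origin at the centre of its underside, z up.
- filter_block: Fixed metal block 180 (x) by 96 (y) by 85 mm tall. Origin: centre of its underside, z up. Round bays 55 mm across at x = -45 and +45 mm, y = 0. A spring pushes each cartridge up against two latch tongues. Press it 9 to 11 mm down (about 5 N rising to 9 N; hard stop at 11 mm) and the tongues stay open; let up, it rises to 15 mm above its latched height and rests loose, knob fully above the block.
- drip_tray: Fixed green tray 305 (x) by 379 mm (y), rim 50 mm high. Origin: centre of its underside, z up. The floor lies 3 to 6 mm above the origin, from x = -115 to 115 mm and y = -150 to 150 mm, with sloping walls outside. The filter block stands on its +y half, the one far from the robot, from about y = 30 mm on; the rest of the floor is bare.
Things that resemble listed ones, but are neither listed nor needed, are in the scene too. What is shaped like the filter but orange or yellow is not meant.

How it is judged:
By the outcome, as a careful person would: the job done as asked, in the order asked, and still so for the second after the job is handed in, with the robot touching nothing.
It also fails if it takes over 51 s, if anything falls off the work surface, if the arm or the gripper's body presses on something with over 40 N, if the wrist force passes 120 N, or if a joint passes its speed limit or range.

## Working session

There is one attempt and no reset: what is moved stays moved. The work goes in short steps, Python scripts to look and compute and a tool call to move; the robot and the scene stay as the last step left them, time stands still between calls to the robot, and variables do not carry over. Pictures are saved under pics/ and viewed, and the job is handed in when it is done.

Besides the shell and the picture viewer there is one more tool, called after "Request:" by a JSON object that holds its "name" and its "arguments". carry_out: Moves the arm, as the interface text tells. Its arguments: {"type":"object","properties":{"moves":{"type":"string"}},"required":["moves"]}

```bash
mkdir -p pics; cat > h.py <<'E'
import numpy as np,cv2
from cell import ctrl,optics,workorder,cut_out
def save(n,im): cv2.imwrite('pics/'+n,im[:,:,::-1])
E
python3 - <<'E'
from h import *
for c in ['scene','side','wrist']:
    im=optics.read_camera(c); save(c+'0.png',im)
    k=optics.get_calibration(c)
    for a,b in k.items(): print(c,a,np.round(b,4).tolist())
    for q in ['filter','plug','filter_block','drip_tray']:
        for d in cut_out(c,q)[:3]: print(c,q,round(d['p'],2),d['rect'])
s=ctrl.read_state(); print(s)
E
```

```text
scene mtx [[430.725, 0.0, 256.3927], [0.0, 430.725, 192.5894], [0.0, 0.0, 1.0]]
scene k1 0.0358
scene world_from_camera [[0.6792, -0.548, 0.4882, 0.2374], [-0.7337, -0.5219, 0.435, -0.3649], [0.0164, -0.6537, -0.7566, 0.7167], [0.0, 0.0, 0.0, 1.0]]
scene filter 0.87 [292.2, 221.5, 318.2, 246.0]
scene filter 0.81 [328.5, 164.0, 357.6, 199.7]
scene filter 0.62 [165.3, 161.9, 190.4, 197.2]
scene plug 0.55 [252.2, 200.2, 276.1, 224.5]
scene filter_block 0.77 [225.6, 188.1, 338.0, 289.6]
scene drip_tray 0.81 [121.8, 170.8, 368.5, 383.8]
side mtx [[454.164, 0.0, 263.4089], [0.0, 454.164, 184.6846], [0.0, 0.0, 1.0]]
side k1 -0.0935
side world_from_camera [[-0.8672, 0.4114, -0.2807, 0.8917], [0.4979, 0.7014, -0.51, 0.4239], [-0.0129, -0.582, -0.8131, 0.7342], [0.0, 0.0, 0.0, 1.0]]
side filter 0.71 [230.1, 105.2, 256.4, 131.6]
side filter 0.69 [336.6, 226.9, 367.3, 271.1]
side filter 0.59 [150.8, 169.1, 182.0, 212.9]
side plug 0.81 [260.9, 135.6, 284.9, 159.9]
side filter_block 0.76 [206.3, 98.2, 304.4, 205.4]
side drip_tray 0.71 [181.0, 54.7, 406.7, 229.7]
wrist mtx [[294.469, 0.0, 256.8903]
[... 185 characters left out ...]
0, 0.0, 0.0, 1.0]]
{'time_s': 0.75, 'joints': array([-1.23542765e+00,  3.52954031e-01,  1.63339679e+00, -1.65086964e-05,
        1.15519183e+00, -2.41194080e-03]), 'joint_vel': array([-4.51341584e-04,  3.13039322e-04, -1.53533940e-04,  2.24161433e-03,
        3.29509542e-04, -5.30693371e-05]), 'tau': array([ 3.37047612e-03, -6.05059719e+01, -3.42410839e+01,  2.85570677e-04,
        1.10675108e-03, -3.50484459e-05]), 'ee_pos': array([ 0.20711263, -0.58969832,  0.19291107]), 'ee_rot': array([ 0.57694619, -0.40882845,  0.40885105, -0.57691698]), 'ft_force': array([-0.30703215,  0.09115024, -1.05482596]), 'wrist_torque': array([ 0.01103952,  0.01779013, -0.00225606]), 'width': 1.000700987028982}
```

View pics/scene0.png

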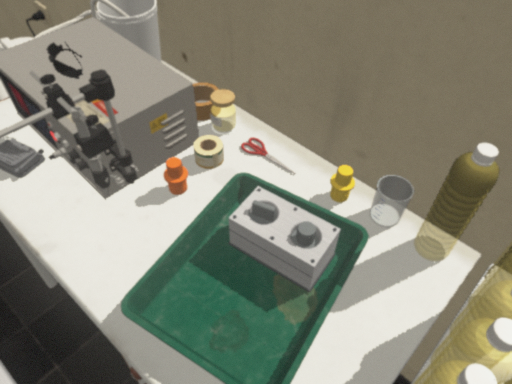

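View pics/side0.png

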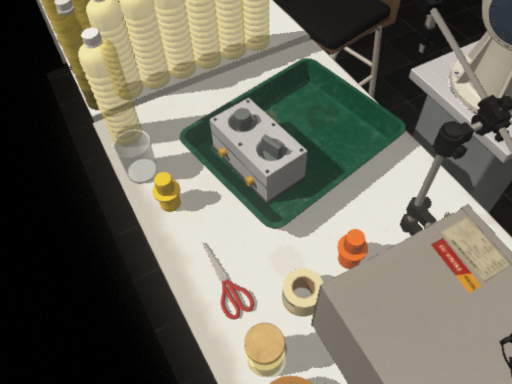

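```bash
cat >> h.py <<'E'
from scipy.spatial.transform import Rotation as R
def proj(c,P,T=None):
    k=optics.get_calibration(c); M=np.array(k['mtx'])
    W=np.array(k['world_from_camera']) if T is None else T
    P=np.atleast_2d(P); q=(P-W[:3,3])@W[:3,:3]
    s=q[:,:2]/q[:,2:]; r2=(s**2).sum(1,keepdims=True); s=s*(1+k['k1']*r2)
    return s*M[[0,1],[0,1]]+M[:2,2]
def ray(c,uv,T=None):
    k=optics.get_calibration(c); M=np.array(k['mtx'])
    W=np.array(k['world_from_camera']) if T is None else T
    d=(np.array(uv)-M[:2,2])/M[[0,1],[0,1]]; s=d.copy()
    for _ in range(20): s=d/(1+k['k1']*(s@s))
    return W[:3,3],W[:3,:3]@np.r_[s,1]
def onz(c,uv,z,T=None):
    o,d=ray(c,uv,T); return o+d*(z-o[2])/d[2]
def wristT(s=None):
    s=s or ctrl.read_state(); k=optics.get_calibration('wrist'); T=np.eye(4)
    T[:3,:3]=R.from_quat(s['ee_rot']).as_matrix(); T[:3,3]=s['ee_pos']; return T@np.array(k['hand_eye'])
def tri(obs):
    A=np.zeros((3,3));b=np.zeros(3);L=[]
    for c,uv in obs:
        o,d=ray(c,uv); d=d/np.linalg.norm(d); Q=np.eye(3)-np.outer(d,d); A+=Q;b+=Q@o; L.append((o,Q))
    x=np.linalg.solve(A,b); return x,[round(float(np.linalg.norm(Q@(x-o))),4) for o,Q in L]
E
python3 - <<'E'
from h import *
a=cv2.imread('pics/scene0.png'); b=cv2.imread('pics/side0.png')
cv2.imwrite('pics/crop0.png',np.hstack([cv2.resize(a[150:290,210:350],(400,400),interpolation=3),cv2.resize(b[85:215,190:320],(400,400),interpolation=3)]))
E
```

```text
(no output)
```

View pics/crop0.png

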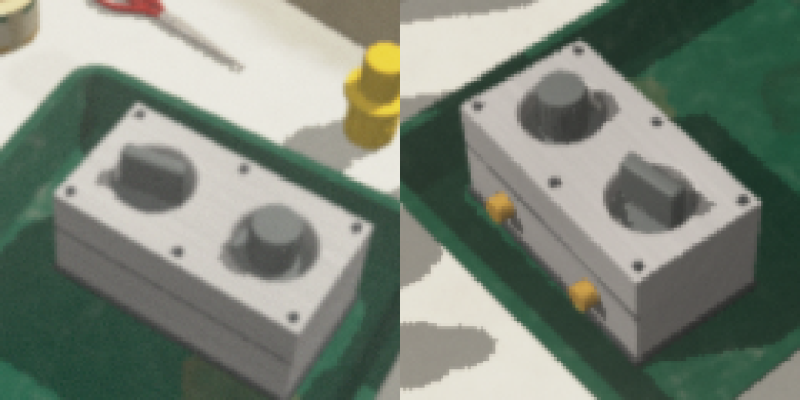

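```bash
cat > fit.py <<'E'
from h import *
from scipy.optimize import least_squares
S=np.array([(140,113),(70,190),(356,228),(293,317),(243,168),(178,251)])/2.857+[210,150]-.3
D=np.array([(178,48),(77,106),(256,121),(155,182),(342,200),(238,266)])/3.077+[190,85]-.3
# order by block: far/near end L,C,R
# scene: bar end holes 0(far),1(near); knob end 2(far),3(near); mid 4(far),5(near)
# side: knob end 0(robot side?),1 ; mid 2,3 ; bar end 4,5 ; far side has orange levers -> 1,3,5 far
sc={'kf':S[2],'kn':S[3],'mf':S[4],'mn':S[5],'bf':S[0],'bn':S[1]}
sd={'kn':D[0],'kf':D[1],'mn':D[2],'mf':D[3],'bn':D[4],'bf':D[5]}
def hp(p):
    x,y,z,th,a,b=p; c,s=np.cos(th),np.sin(th); out={}
    for k in sc:
        lx={'k':a,'m':0,'b':-a}[k[0]]; ly={'f':b,'n':-b}[k[1]]
        out[k]=[x+c*lx-s*ly,y+s*lx+c*ly,z]
    return out
ks=list(sc)
def res(p):
    h=hp(p);P=np.array([h[k] for k in ks])
    return np.r_[(proj('scene',P)-[sc[k] for k in ks]).ravel(),(proj('side',P)-[sd[k] for k in ks]).ravel()]
for k in ks: print(k,np.round(tri([('scene',sc[k]),('side',sd[k])])[0],4),tri([('scene',sc[k]),('side',sd[k])])[1])
r=least_squares(res,[.6,-.1,.09,-.9,.08,.04]); print(np.round(r.x,4),np.round(r.fun,1))
c=np.cos(r.x[3]);s=np.sin(r.x[3]); K=r.x[:2]+.045*np.array([c,s]); print('knob bay',K,'bar',r.x[:2]-.045*np.array([c,s]))
z=r.x[2]+.021
for cam,uv in (('scene',(210+272/2.857,150+218/2.857)),('side',(190+163/3.077,85+83/3.077))): print(cam,onz(cam,uv,z), uv)
print(proj('scene',[*K,z]),proj('side',[*K,z]))
E
python3 fit.py
```

```text
kf [ 0.6733 -0.1652  0.0902] [0.0004, 0.0004]
kn [ 0.5937 -0.177   0.0919] [0.0005, 0.0005]
mf [ 0.661  -0.0833  0.091 ] [0.0006, 0.0006]
mn [ 0.5827 -0.0957  0.0909] [0.0007, 0.0007]
bf [ 0.6498 -0.0023  0.0911] [0.0006, 0.0006]
bn [ 0.5709 -0.014   0.0906] [0.0006, 0.0006]
[ 0.6219 -0.0896  0.0909 -1.4264  0.0823  0.0398] [-0.2 -0.1 -0.2  0.   0.   0.2 -0.6 -0.  -0.4  0.2 -0.4 -0.  -0.2 -0.4
 -0.4  0.5 -0.6 -0.2 -0.2 -0.  -0.2 -0.1 -0.2 -0.2]
knob bay [ 0.62838081 -0.13414802] bar [ 0.61543375 -0.04508415]
scene [ 0.62925646 -0.13146739  0.11191524] (305.2047602380119, 226.30381519075954)
side [ 0.62548754 -0.13431721  0.11191524] (242.97367565810856, 111.97432564185895)
[[306.10002538 227.45819266]] [[241.68165117 112.58342522]]
```

```bash
cat > plan.py <<'E'
from h import *
B=np.array([.6219,-.0896]); th=-1.4264; ex=np.array([np.cos(th),np.sin(th)]); ey=np.array([-ex[1],ex[0]])
K=B+.045*ex
P=B+.02*ex-.145*ey
def to(t,q=None):
    s=ctrl.read_state(); Rm=R.from_quat(s['ee_rot']).as_matrix()
    return (Rm.T@(np.array(t)-s['ee_pos'])*100).round(2)
E
python3 - <<'E'
from plan import *
s=ctrl.read_state(); Rm=R.from_quat(s['ee_rot']).as_matrix(); print(Rm.round(3)); print('jaw yaw',np.degrees(np.arctan2(Rm[1,0],Rm[0,0])), 'ey yaw',np.degrees(np.arctan2(*ey[::-1])),'ex',np.degrees(th))
print('K',K,'P',P,to([*K,.20]))
im=cv2.imread('pics/scene0.png')
t=np.linspace(0,6.28,60)
for c,r,z in ((P,.02,.005),(P,.026,.05),(K,.016,.112),(K,.026,.078)):
    for p in proj('scene',np.c_[c[0]+r*np.cos(t),c[1]+r*np.sin(t),0*t+z]): cv2.circle(im,tuple(int(v) for v in p),0,(0,0,255),-1)
# tray outline with floor guess
C=B-.078*ey
for a,b in ((-.115,-.15),(.115,-.15),(.115,.15),(-.115,.15)):
    p=proj('scene',[*(C+a*ex+b*ey),.005])[0]; cv2.circle(im,tuple(int(v) for v in p),2,(255,255,0),-1)
cv2.imwrite('pics/plan.png',cv2.resize(im,(800,600)))
E
```

```text
[[ 0.331  0.     0.943]
 [-0.943 -0.     0.331]
 [ 0.    -1.    -0.   ]]
jaw yaw -70.6462141915979 ey yaw 8.273300102539384 ex -81.72669989746062
K [ 0.62837528 -0.13413168] P [ 0.48128692 -0.13025664] [-29.02  -0.71  54.84]
```

View pics/plan.png

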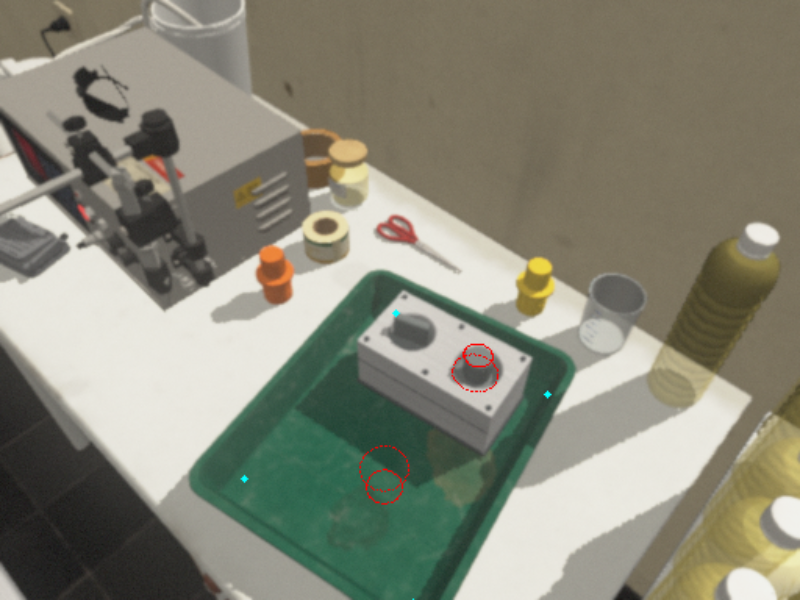

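```bash
python3 - <<'E'
from plan import *
print('olive base',onz('scene',(435,250),0),'row', onz('side',(262,48),0),onz('side',(150,85),0), 'glass',onz('scene',(385,218),0))
a=cv2.imread('pics/scene0.png');b=cv2.imread('pics/side0.png'); w=cv2.imread('pics/wrist0.png')
cv2.imwrite('pics/c1.png',np.hstack([cv2.resize(a[250:384,180:330],(400,360),interpolation=3),cv2.resize(b[60:180,280:410],(400,360),interpolation=3)]))
E
```

```text
olive base [ 0.8332055  -0.31035003  0.        ] row [ 0.42685769 -0.41200934  0.        ] [ 0.72655313 -0.42952034  0.        ] glass [ 0.83423768 -0.19625285  0.        ]
```

View pics/c1.png

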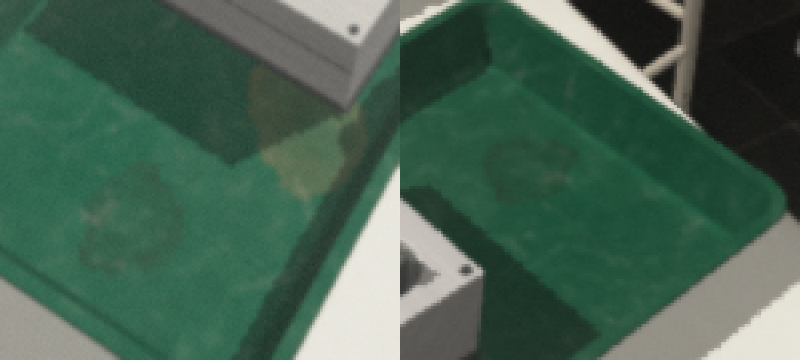

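View pics/wrist0.png

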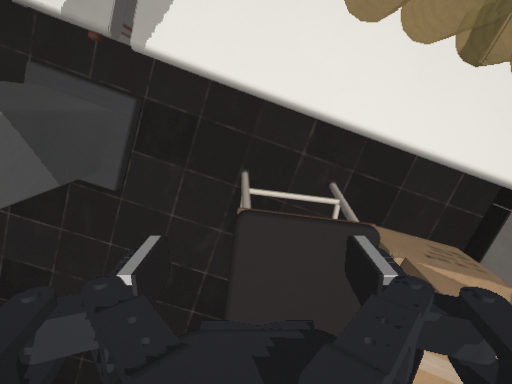

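Candidates in the scene image are the grey round knob in the block (306,232), the grey bar handle in the block (264,210), the orange look-alike (177,176) and the yellow look-alike (343,183). I choose the grey round knob at (306,232). The crop confirms it is round and grey in the bay, and the reprojected fit lies on it. The bottles on the right stand near y ≈ -0.43, so I'll swing in from the left of them.

Request:
{"name": "carry_out", "arguments": {"moves": "0 -4 -0.7 0 0 0 0; 0 -4 -0.7 0 0 0 0; 0 -4 -0.7 0 0 0 0; 0 -4 -0.6 1 0 0 0; 0 -4 0 3 0 0 0; 0 -3 0 5 0 0 0; 0 -3 0 5 0 0 0; 0 -2 0 5 0 0 0"}}

```text
time_s: 1.75
ee_pos: [0.2943, -0.261, 0.2203]
ee_rot: [0.577, -0.409, 0.409, -0.577]
ft_force: [1.2, -0.1, -0.3]
width: -0.0
```

Request:
{"name": "carry_out", "arguments": {"moves": "0 -1 0 5 0 0 0; 0 0 0 6 0 0 0; 0 0 0 6 0 0 0; 0 0 0 6 0 0 0; 0 0 0 6 0 0 0; 0 0 0 4 0 0 0; 0 0 0 1.8 0 0 0; 0 0 0 0 0 0 0"}}

```text
time_s: 2.75
ee_pos: [0.6186, -0.1376, 0.2195]
ee_rot: [0.577, -0.409, 0.408, -0.577]
ft_force: [-0.6, -0.3, 0.1]
width: 0.001
```

```bash
python3 - <<'E'
from plan import *
s=ctrl.read_state(); print(s['ee_pos'],R.from_quat(s['ee_rot']).as_matrix().round(3).tolist(),s['ft_force'],s['joints'].round(2),s['time_s']); T=wristT(s)
im=optics.read_camera('wrist'); save('w1.png',im)
for q in ['filter','plug']:
    for d in cut_out('wrist',q)[:3]: print(q,round(d['p'],2),d['rect'])
print(to([*K,.15]), proj('wrist',[*K,.112],T), proj('wrist',[*ctrl.read_state()['ee_pos']],T))
E
```

```text
[ 0.61863842 -0.13755908  0.21948357] [[0.332, -0.001, 0.943], [-0.943, 0.0, 0.332], [-0.0, -1.0, -0.001]] [-0.59673115 -0.31047319  0.10049702] [-0.22  0.34  1.59 -0.    1.21  1.01] 2.75
filter 0.95 [228.5, 135.5, 279.7, 185.2]
filter 0.8 [0.1, 79.8, 33.0, 118.3]
filter 0.45 [261.0, 4.2, 285.8, 8.3]
plug 0.79 [148.3, 125.5, 197.9, 168.6]
plug 0.33 [231.4, 140.4, 279.9, 185.6]
[-0.03  7.    1.19] [[256.94007735 169.03220976]] [[257.44693772 218.88166869]]
```

View pics/w1.png

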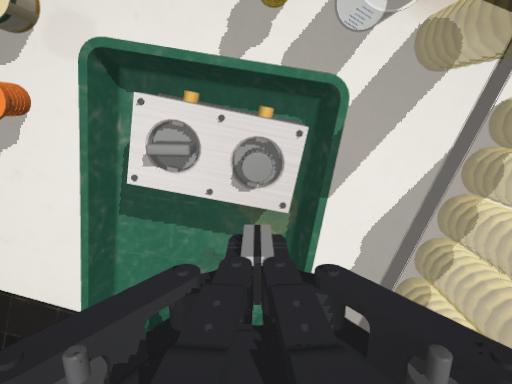

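```bash
python3 - <<'E'
from plan import *
im=cv2.imread('pics/w1.png'); T=wristT()
t=np.linspace(0,6.28,80)
big=cv2.resize(im[120:210,210:310],(800,720),interpolation=3)
for d,col in (((0,0),(0,0,255)),):
  for c,r,z in ((K,.016,.112),(K,.0275,.091)):
    for p in (proj('wrist',np.c_[c[0]+r*np.cos(t),c[1]+r*np.sin(t),0*t+z],T)-[210,120]+.5)*8: cv2.circle(big,tuple(int(v) for v in p),1,col,-1)
cv2.imwrite('pics/w1c.png',big[:600])
print(onz('wrist',(259.5,166.5),.112,T),K)
E
```

```text
[ 0.63018032 -0.13656863  0.112     ] [ 0.62837528 -0.13413168]
```

View pics/w1c.png

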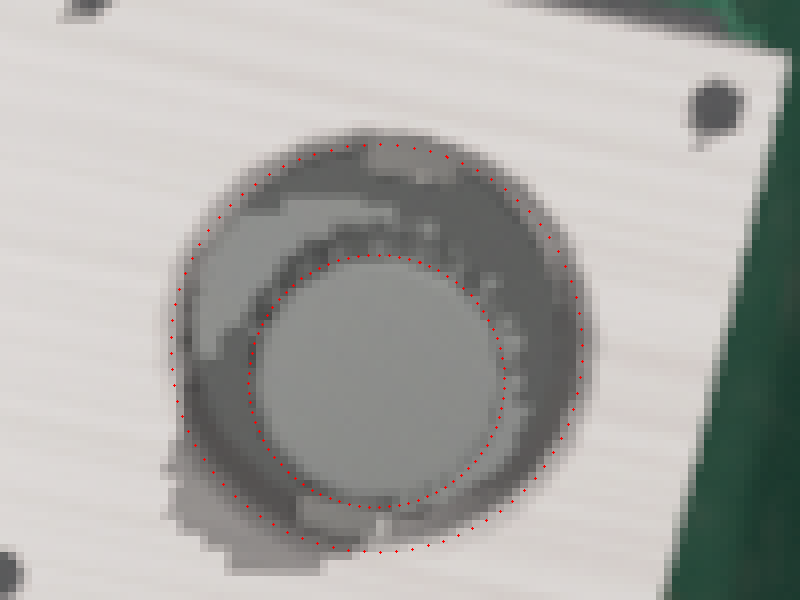

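The wrist view matches the fit to about 1 mm. Knob is centred near pixel (257,168). I'll go down over it with the fingers shut.

Request:
{"name": "carry_out", "arguments": {"moves": "0 0 2 0.6 0 0 0; 0 0 3 0.6 0 0 0; 0 0 2.5 0 0 0 0; 0 0 1.5 0 0 0 0; 0 0 0 0 0 0 0"}}

```text
time_s: 3.52
ee_pos: [0.6288, -0.1338, 0.1284]
ee_rot: [0.577, -0.41, 0.408, -0.577]
ft_force: [-0.9, -0.8, 0.0]
width: 0.002
```

```bash
python3 - <<'E'
from plan import *
s=ctrl.read_state();print(s['ee_pos'],s['ft_force'],to([*K,.112]))
E
```

```text
[ 0.62882151 -0.13377513  0.12840173] [-0.8732904  -0.81868482  0.03654706] [ 0.02  1.64 -0.05]
```

Contact is expected near z = 0.112, so I'll step down.

Request:
{"name": "carry_out", "arguments": {"moves": "0 0 1 0 0 0 0; 0 0 0.7 0 0 0 0; 0 0 0.2 0 0 0 0; 0 0 0.2 0 0 0 0; 0 0 0 0 0 0 0"}}

```text
time_s: 4.15
ee_pos: [0.63, -0.1338, 0.1089]
ee_rot: [-0.577, 0.409, -0.409, 0.577]
ft_force: [-0.1, -0.3, -0.2]
width: 0.001
```

Request:
{"name": "carry_out", "arguments": {"moves": "0 0 0.2 0 0 0 0; 0 0 0.1 0 0 0 0; 0 0 0 0 0 0 0"}}

```text
time_s: 4.53
ee_pos: [0.6299, -0.1338, 0.1058]
ee_rot: [0.577, -0.409, 0.409, -0.577]
ft_force: [-0.1, 0.7, 0.4]
width: -0.001
```

```bash
python3 - <<'E'
from plan import *
s=ctrl.read_state();print(s['ee_pos'],s['ft_force'],s['width'])
a=optics.read_camera('scene');b=optics.read_camera('side');w=optics.read_camera('wrist')
save('n1.png',np.hstack([cv2.resize(a[150:290,230:370],(400,400),interpolation=3),cv2.resize(b[70:210,180:320],(400,400),interpolation=3)])); save('w2.png',w)
E
```

```text
[ 0.62990337 -0.13378182  0.10579949] [-0.13367     0.69465281  0.40252342] -0.0005456512067884683
```

View pics/n1.png

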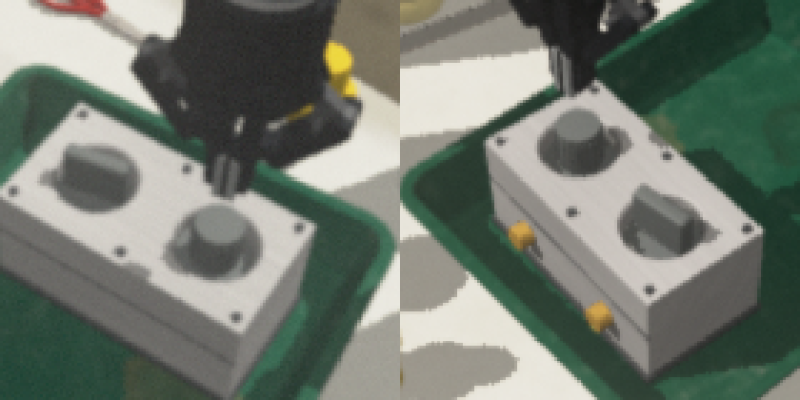

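View pics/w2.png

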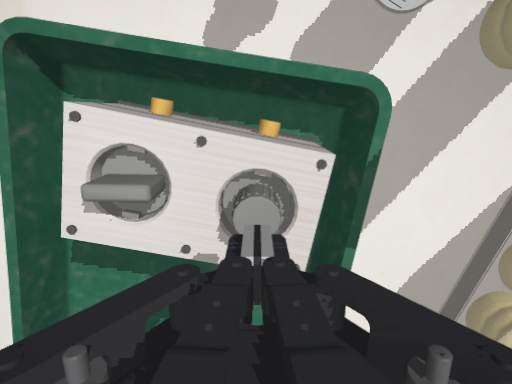

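```bash
python3 - <<'E'
from plan import *
print(tri([('scene',(308.8,218.5)),('side',(239.5,103.3))]))
print(proj('scene',[.63,-.1338,.1058]),proj('side',[.63,-.1338,.1058]))
for q in(.115,.12,.125,.13): print(q,proj('scene',[.63,-.1338,q]),proj('side',[.63,-.1338,q]))
E
```

```text
(array([ 0.63066983, -0.13528259,  0.13646358]), [0.0003, 0.0003])
[[306.15938071 228.87471885]] [[241.18587133 115.26234184]]
0.115 [[306.70819331 225.74346187]] [[240.93572289 111.85966386]]
0.12 [[307.01083979 224.01724139]] [[240.79809511 109.98648494]]
0.125 [[307.31663283 222.2734582 ]] [[240.65926811 108.09620579]]
0.13 [[307.62562284 220.51183652]] [[240.51922773 106.18861083]]
```

```bash
python3 - <<'E'
from plan import *
s=ctrl.read_state();T=wristT(s);Rm=R.from_quat(s['ee_rot']).as_matrix()
for d in (0,-.01,-.02,-.03): print(d,proj('wrist',s['ee_pos']+Rm[:,1]*d,T), proj('wrist',s['ee_pos']+Rm@[0,d,.011],T))
print(proj('wrist',[*K,.112],T))
a=cv2.imread('pics/n1.png'); cv2.imwrite('pics/n1b.png',np.hstack([cv2.resize(a[100:300,130:330],(400,400)),cv2.resize(a[0:200,500:700],(400,400))]))
E
```

```text
0 [[256.97915034 216.3574614 ]] [[256.98339761 200.35934665]]
-0.01 [[256.99002976 221.9519981 ]] [[256.99467354 205.18873093]]
-0.02 [[257.00211685 228.16730837]] [[257.007221   210.56241805]]
-0.03 [[257.01562507 235.11307701]] [[257.02126834 216.57811375]]
[[256.68139866 222.07876497]]
```

View pics/n1b.png

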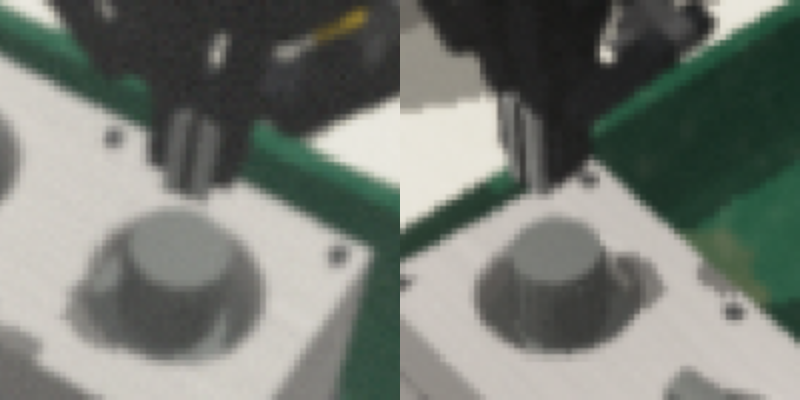

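```bash
cat > pnp.py <<'E'
from plan import *
def holes():
    return {k:np.array([*(B+a*.0823*ex+b*.0398*ey),.0909]) for k,a,b in (('kf',1,1),('kn',1,-1),('mf',0,1),('mn',0,-1),('bf',-1,1),('bn',-1,-1))}
def pose(px):
    h=holes();k=optics.get_calibration('wrist');M=np.array(k['mtx'])
    n=[];o=[]
    I=np.eye(4)
    for a,uv in px.items():
        _,d=ray('wrist',uv,I); n.append(d[:2]); o.append(h[a])
    ok,rv,tv=cv2.solvePnP(np.array(o),np.array(n),np.eye(3),None)
    C=np.eye(4);C[:3,:3]=cv2.Rodrigues(rv)[0];C[:3,3]=tv.ravel()
    T=np.linalg.inv(C)@np.linalg.inv(np.array(k['hand_eye'])); return T
E
python3 - <<'E'
from pnp import *
for px in ({'bf':(140,101),'mf':(221,118),'kf':(299,133),'bn':(135,178),'mn':(210,192),'kn':(283,205)},{'kf':(321,164),'mf':(201,141),'mn':(186,249),'bf':(75,116),'bn':(72,230)}):
    T=pose(px); print(T.round(3))
s=ctrl.read_state(); print(s['joints'],s['ee_pos'],s['time_s'])
E
```

```text
[[ 0.326 -0.011  0.945  0.618]
 [-0.945  0.005  0.326 -0.139]
 [-0.009 -1.    -0.009  0.219]
 [ 0.     0.     0.     1.   ]]
[[ 0.325  0.009  0.946  0.628]
 [-0.946  0.005  0.325 -0.135]
 [-0.002 -1.     0.01   0.106]
 [ 0.     0.     0.     1.   ]]
[-2.11572514e-01  4.70081523e-01  1.66408083e+00  1.59060731e-05
  1.00735077e+00  1.02136845e+00] [ 0.62998276 -0.13377263  0.10594589] 4.675
```

The block holes solved in the wrist image put the TCP at z = 0.106, which agrees with the state. The visible fingertips end about 20–25 mm above that point, at scene (309,219), so there is no contact yet. I'll keep going down by feel.

Request:
{"name": "carry_out", "arguments": {"moves": "0 0 0.3 0 0 0 0; 0 0 0.3 0 0 0 0; 0 0 0.2 0 0 0 0; 0 0 0 0 0 0 0"}}

```text
time_s: 5.18
ee_pos: [0.6298, -0.1338, 0.0976]
ee_rot: [0.577, -0.409, 0.409, -0.577]
ft_force: [-0.5, -0.0, 0.0]
width: 0.0
```

Request:
{"name": "carry_out", "arguments": {"moves": "0 0 0.3 0 0 0 0; 0 0 0.2 0 0 0 0; 0 0 0 0 0 0 0"}}

```text
time_s: 5.55
ee_pos: [0.6298, -0.1338, 0.0926]
ee_rot: [0.577, -0.409, 0.409, -0.577]
ft_force: [0.9, 0.9, -0.5]
width: -0.0
```

Request:
{"name": "carry_out", "arguments": {"moves": "0 0 0.2 0 0 0 0; 0 0 0.1 0 0 0 0; 0 0 0 0 0 0 0"}}

```text
time_s: 5.92
ee_pos: [0.6299, -0.1338, 0.0898]
ee_rot: [0.577, -0.409, 0.409, -0.577]
ft_force: [-0.9, 0.1, -0.0]
width: -0.0
```

```bash
cat > look.py <<'E'
import sys
from plan import *
n=sys.argv[1]
a=optics.read_camera('scene');b=optics.read_camera('side')
save(n,np.hstack([cv2.resize(a[165:265,250:350],(400,400),interpolation=3),cv2.resize(b[60:160,190:290],(400,400),interpolation=3)]))
E
python3 look.py n2.png
```

```text
(no output)
```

View pics/n2.png

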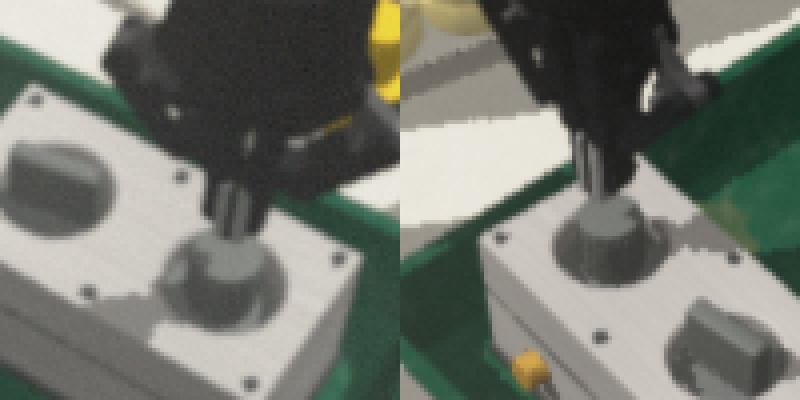

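The tips are now just above the knob top: scene crop tip (232,240), knob centre about (228,255). A few more millimetres to go.

Request:
{"name": "carry_out", "arguments": {"moves": "0 0 0.2 0 0 0 0; 0 0 0.1 0 0 0 0; 0 0 0 0 0 0 0"}}

```text
time_s: 6.4
ee_pos: [0.6298, -0.1337, 0.0867]
ee_rot: [0.577, -0.409, 0.409, -0.577]
ft_force: [0.1, -0.5, -0.2]
width: 0.006
```

Request:
{"name": "carry_out", "arguments": {"moves": "0 0 0.2 0 0 0 0; 0 0 0.1 0 0 0 0; 0 0 0 0 0 0 0"}}

```text
time_s: 6.78
ee_pos: [0.6298, -0.1338, 0.0837]
ee_rot: [0.577, -0.409, 0.409, -0.577]
ft_force: [-0.9, -0.0, -0.0]
width: 0.001
```

Request:
{"name": "carry_out", "arguments": {"moves": "0 0 0.2 0 0 0 0; 0 0 0.1 0 0 0 0; 0 0 0 0 0 0 0"}}

```text
time_s: 7.15
ee_pos: [0.6299, -0.1338, 0.0808]
ee_rot: [0.577, -0.409, 0.409, -0.577]
ft_force: [-0.0, 0.3, 0.7]
width: 0.001
```

```bash
python3 look.py n3.png; python3 -c "
from plan import *
w=optics.read_camera('wrist'); save('w3.png',w); s=ctrl.read_state(); print(s['ft_force'],s['wrist_torque'],s['tau'],s['ee_pos'])"
```

```text
[ 0.73253786 -0.11046137  0.31314952] [-0.04096229  0.06307324 -0.0330689 ] [-2.03638467e-05 -6.60358357e+01 -2.96815020e+01  1.85311601e-04
  2.33902640e-03  7.27963516e-05] [ 0.62996794 -0.13379772  0.08090479]
```

View pics/n3.png

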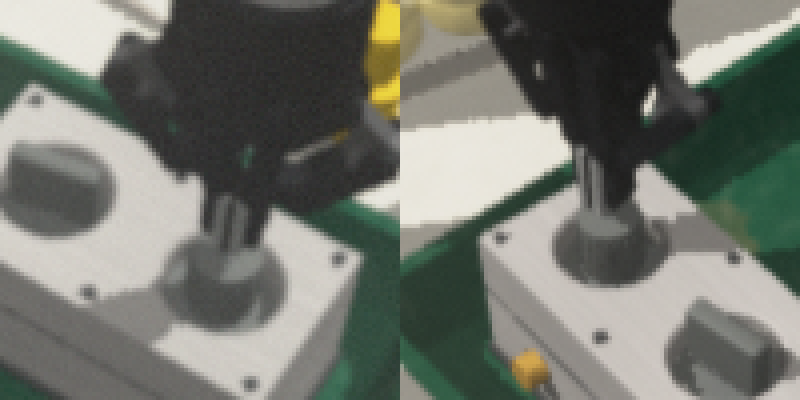

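View pics/w3.png

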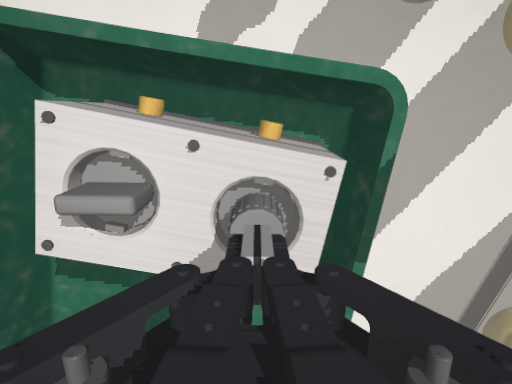

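Tips are at the knob's top surface now. I'll carry on with a slight correction toward the robot.

Request:
{"name": "carry_out", "arguments": {"moves": "0 0 0.1 -0.1 0 0 0; 0 0 0.1 0 0 0 0; 0 0 0 0 0 0 0"}}

```text
time_s: 7.68
ee_pos: [0.6289, -0.1341, 0.0788]
ee_rot: [0.577, -0.409, 0.409, -0.577]
ft_force: [-0.3, -0.9, -0.2]
width: 0.0
```

Request:
{"name": "carry_out", "arguments": {"moves": "0 0 0.2 0 0 0 0; 0 0 0.1 0 0 0 0; 0 0 0 0 0 0 0"}}

```text
time_s: 8.05
ee_pos: [0.6289, -0.1341, 0.0758]
ee_rot: [0.577, -0.409, 0.409, -0.577]
ft_force: [-0.6, -0.5, 0.2]
width: 0.001
```

Request:
{"name": "carry_out", "arguments": {"moves": "0 0 0.2 0 0 0 0; 0 0 0.1 0 0 0 0; 0 0 0 0 0 0 0"}}

```text
time_s: 8.43
ee_pos: [0.6289, -0.1341, 0.0728]
ee_rot: [0.577, -0.409, 0.409, -0.577]
ft_force: [-0.5, 0.4, -0.2]
width: -0.002
```

```bash
python3 look.py n4.png
```

```text
(no output)
```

View pics/n4.png

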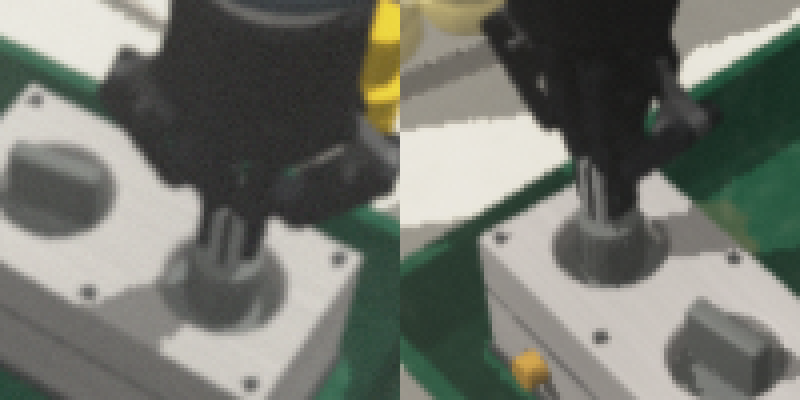

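```bash
python3 - <<'E'
from plan import *
T=np.array(optics.get_calibration('wrist')['hand_eye'])
for d in (0,-.01,-.02,-.03,-.04,-.05): print(d,proj('wrist',[[-.0425,d,.011],[-.0425,d,-.011]],T).round(0).tolist(),proj('wrist',[[0,d,.011],[0,d,-.011]],T).round(0).tolist())
E
```

```text
0 [[191.0, 200.0], [193.0, 232.0]] [[257.0, 200.0], [257.0, 232.0]]
-0.01 [[188.0, 205.0], [190.0, 238.0]] [[257.0, 205.0], [257.0, 238.0]]
-0.02 [[184.0, 211.0], [186.0, 245.0]] [[257.0, 211.0], [257.0, 245.0]]
-0.03 [[180.0, 217.0], [182.0, 253.0]] [[257.0, 217.0], [257.0, 253.0]]
-0.04 [[175.0, 223.0], [178.0, 262.0]] [[257.0, 223.0], [257.0, 262.0]]
-0.05 [[169.0, 231.0], [172.0, 272.0]] [[257.0, 231.0], [257.0, 272.0]]
```

Request:
{"name": "carry_out", "arguments": {"moves": "0 0 0.1 0 0 0 0; 0 0 0.1 0 0 0 0; 0 0 0 0 0 0 0"}}

```text
time_s: 8.9
ee_pos: [0.6294, -0.1342, 0.0713]
ee_rot: [-0.577, 0.409, -0.409, 0.577]
ft_force: [0.2, -0.1, 4.6]
width: -0.001
```

Contact at TCP z ≈ 0.072 with 4.6 N, so the tips sit about 40 mm behind the reported TCP. I'll carry that offset forward. Now I press about 10 mm.

Request:
{"name": "carry_out", "arguments": {"moves": "0 0 0.2 0 0 0 0; 0 0 0.2 0 0 0 0; 0 0 0.2 0 0 0 0; 0 0 0 0 0 0 0"}}

```text
time_s: 9.4
ee_pos: [0.6294, -0.1342, 0.0654]
ee_rot: [-0.577, 0.409, -0.409, 0.577]
ft_force: [-1.3, -0.5, 4.4]
width: 0.002
```

Request:
{"name": "carry_out", "arguments": {"moves": "0 0 0.1 0 0 0 0; 0 0 0.1 0 0 0 0; 0 0 0 0 0 0 0"}}

```text
time_s: 9.78
ee_pos: [0.6295, -0.1342, 0.0635]
ee_rot: [-0.577, 0.408, -0.409, 0.577]
ft_force: [-0.7, 0.6, 6.0]
width: 0.004
```

Request:
{"name": "carry_out", "arguments": {"moves": "0 0 0.1 0 0 0 0; 0 0 0 0 0 0 0"}}

```text
time_s: 10.02
ee_pos: [0.6295, -0.1342, 0.0626]
ee_rot: [-0.577, 0.408, -0.409, 0.577]
ft_force: [-0.4, 0.4, 7.2]
width: 0.001
```

Request:
{"name": "carry_out", "arguments": {"moves": "0 0 0.1 0 0 0 0; 0 0 0 0 0 0 0"}}

```text
time_s: 10.28
ee_pos: [0.6295, -0.1342, 0.0616]
ee_rot: [-0.577, 0.408, -0.409, 0.577]
ft_force: [-1.0, -0.3, 7.0]
width: 0.001
```

Request:
{"name": "carry_out", "arguments": {"moves": "0 0 0.1 0 0 0 0; 0 0 0 0 0 0 0"}}

```text
time_s: 10.52
ee_pos: [0.6296, -0.1342, 0.0607]
ee_rot: [-0.577, 0.408, -0.409, 0.577]
ft_force: [-0.1, 0.4, 7.7]
width: -0.001
```

Request:
{"name": "carry_out", "arguments": {"moves": "0 0 0.05 0 0 0 0; 0 0 0 0 0 0 0"}}

```text
time_s: 10.78
ee_pos: [0.6299, -0.1342, 0.0607]
ee_rot: [-0.577, 0.408, -0.409, 0.577]
ft_force: [-0.7, 0.5, 11.7]
width: -0.002
```

That is the hard stop (11.7 N with no further travel). I'll ease up and let it rise with me.

Request:
{"name": "carry_out", "arguments": {"moves": "0 0 -0.5 0 0 0 0; 0 0 -0.5 0 0 0 0; 0 0 -0.5 0 0 0 0; 0 0 -0.5 0 0 0 0; 0 0 -0.5 0 0 0 0; 0 0 -0.5 0 0 0 0; 0 0 -2 0 0 0 0; 0 0 -2 0 0 0 0"}}

```text
time_s: 11.78
ee_pos: [0.6291, -0.1341, 0.1309]
ee_rot: [-0.577, 0.409, -0.409, 0.577]
ft_force: [-0.1, 0.1, 0.5]
width: -0.0
```

```bash
python3 look.py n5.png; python3 -c "
from plan import *
s=ctrl.read_state(); print(s['ee_pos'])
w=optics.read_camera('wrist'); save('w5.png',w)"
```

```text
[ 0.63100248 -0.13455057  0.13289732]
```

View pics/n5.png

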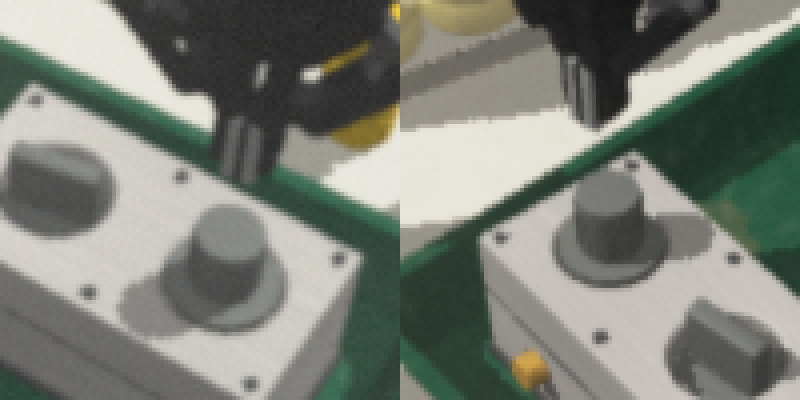

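View pics/w5.png

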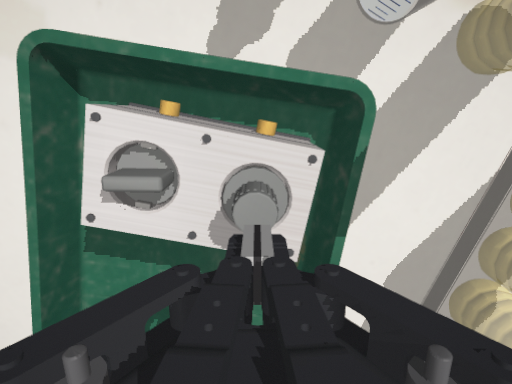

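It popped up: the flange is now level with the block top. In the crop the knob is at scene (228,230) and side (209,190), and the bar is unchanged. Opening the fingers.

Request:
{"name": "carry_out", "arguments": {"moves": "6 0 0 0 0 0 0; 6 0 0 0 0 0 0; 6 0 0 0 0 0 0"}}

```text
time_s: 12.3
ee_pos: [0.6286, -0.134, 0.1288]
ee_rot: [0.577, -0.409, 0.408, -0.577]
ft_force: [-0.8, 0.4, -0.5]
width: 0.637
```

```bash
python3 -c "
from plan import *
s=ctrl.read_state(); print(s['ee_pos'],s['width']); T=wristT(s)
w=optics.read_camera('wrist')
for d in cut_out('wrist','filter')[:2]: print(d['p'],d['rect'])
print(to([*K,.0570]))
t=np.linspace(0,6.28,80)
im=w[:,:,::-1].copy(); big=cv2.resize(im[130:270,170:345],(750,600),interpolation=3)
for r,z in ((.016,.127),(.026,.093)):
    for p in (proj('wrist',np.c_[K[0]+r*np.cos(t),K[1]+r*np.sin(t),0*t+z],T)-[170,130]+.5)*4.2857: cv2.circle(big,tuple(int(v) for v in p),1,(0,0,255),-1)
cv2.imwrite('pics/w6.png',big)"
```

```text
[ 0.62864921 -0.1340387   0.12879028] 0.6373582165638185
0.71 [221.7, 163.5, 290.9, 236.7]
[-0.01  7.2  -0.04]
```

View pics/w6.png

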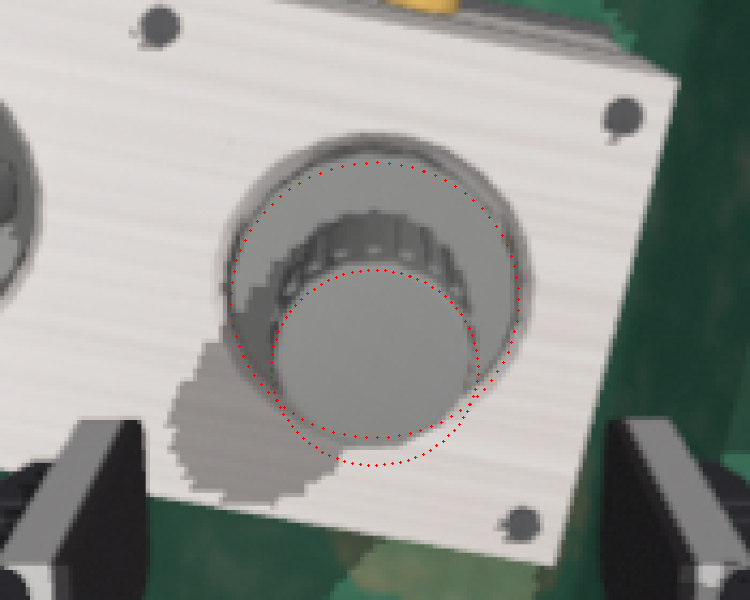

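The fit is centred laterally and the fingers straddle the knob evenly. Descend and grip.

Request:
{"name": "carry_out", "arguments": {"moves": "6 0 2.5 0 0 0 0; 6 0 2 0 0 0 0; 6 0 1.2 0 0 0 0; 6 0 0.8 0 0 0 0; 6 0 0.4 0 0 0 0; 6 0 0 0 0 0 0"}}

```text
time_s: 13.15
ee_pos: [0.6291, -0.1341, 0.0605]
ee_rot: [-0.577, 0.409, -0.409, 0.577]
ft_force: [0.2, 0.3, -0.8]
width: 0.703
```

```bash
python3 look.py n7.png;python3 -c "
from plan import *
s=ctrl.read_state(); print(s['ee_pos'],s['ft_force'])"
```

```text
[ 0.62936047 -0.13417438  0.06088869] [-0.3671765  -0.60867065 -0.1543149 ]
```

View pics/n7.png

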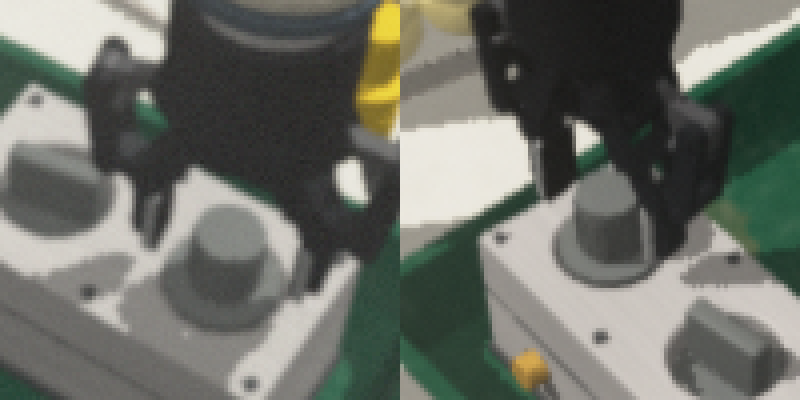

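Request:
{"name": "carry_out", "arguments": {"moves": "6 0 0.3 0 0 0 0; 3 0 0 0 0 0 0; 2 0 0 0 0 0 0; 2 0 0 0 0 0 0; 2 0 0 0 0 0 0; 2 0 0 0 0 0 0"}}

```text
time_s: 14.0
ee_pos: [0.629, -0.1341, 0.0575]
ee_rot: [-0.577, 0.409, -0.409, 0.577]
ft_force: [-0.9, -0.6, 1.2]
width: 0.355
```

```bash
python3 look.py n8.png;python3 -c "
from plan import *
s=ctrl.read_state(); print(s['ee_pos'],s['ft_force'],s['width'])"
```

```text
[ 0.62905159 -0.1340867   0.05744825] [0.06761104 0.9480883  2.95228385] 0.35810176386743103
```

View pics/n8.png

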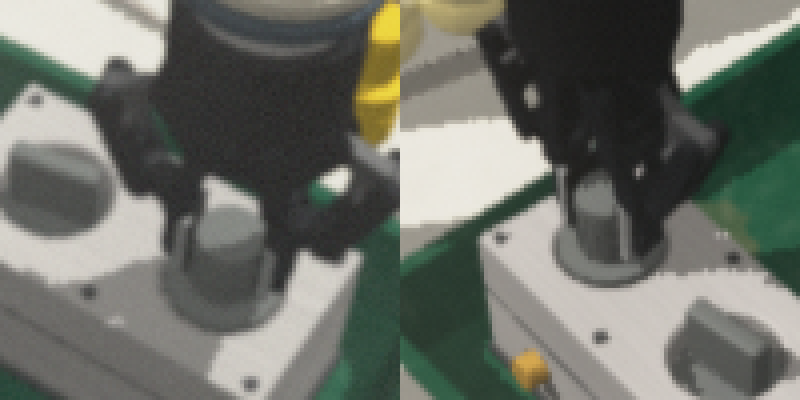

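Gripped: opening is about 30 mm on the 32 mm knob. Lifting straight up.

Request:
{"name": "carry_out", "arguments": {"moves": "2 0 -0.5 0 0 0 0; 2 0 -1 0 0 0 0; 2 0 -1 0 0 0 0; 2 0 -1 0 0 0 0; 2 0 -1 0 0 0 0; 2 0 -1.5 0 0 0 0; 2 0 -1.5 0 0 0 0; 2 0 0 0 0 0 0"}}

```text
time_s: 15.1
ee_pos: [0.6301, -0.1344, 0.1343]
ee_rot: [-0.577, 0.408, -0.41, 0.577]
ft_force: [0.1, 1.2, -1.6]
width: 0.358
```

```bash
python3 -c "
from plan import *
a=optics.read_camera('scene');b=optics.read_camera('side')
save('n9.png',np.hstack([cv2.resize(a[140:290,220:370],(400,400),interpolation=3),cv2.resize(b[40:190,180:330],(400,400),interpolation=3)]))
s=ctrl.read_state(); print(s['ee_pos'],s['ft_force'],s['width'])
P=B-.125*ey; print(P,to([*P,s['ee_pos'][2]]))"
```

```text
[ 0.62894933 -0.13413258  0.13244511] [-0.70063407  0.53951176 -2.31047816] 0.3540234753071054
[ 0.49820088 -0.10758688] [ -6.84  -0.   -11.46]
```

View pics/n9.png

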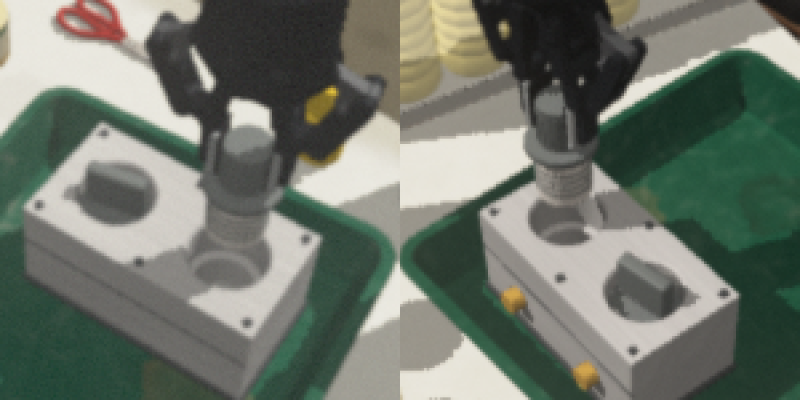

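The cartridge is clear of the bay and hanging upright, and the bar plug is still seated. Carrying it over the bare floor.

Request:
{"name": "carry_out", "arguments": {"moves": "2 0 -1 -1 0 0 0; 2 0 0 -2 0 0 0; 2 -1 0 -2.5 0 0 0; 2 -1.8 0 -2.5 0 0 0; 2 -2 0 -2 0 0 0; 2 -1.5 0 -1 0 0 0; 2 -0.5 0 -0.5 0 0 0; 2 0 0 0 0 0 0"}}

```text
time_s: 16.2
ee_pos: [0.4984, -0.1081, 0.1426]
ee_rot: [-0.577, 0.408, -0.409, 0.577]
ft_force: [0.2, 0.0, -1.8]
width: 0.356
```

Request:
{"name": "carry_out", "arguments": {"moves": "2 0 2.5 0 0 0 0; 2 0 2.5 0 0 0 0; 2 0 2 0 0 0 0; 2 0 1.5 0 0 0 0; 2 0 1 0 0 0 0; 2 0 0.5 0 0 0 0; 2 0 0 0 0 0 0"}}

```text
time_s: 17.08
ee_pos: [0.4981, -0.1081, 0.0424]
ee_rot: [-0.577, 0.409, -0.409, 0.577]
ft_force: [0.5, -0.1, -2.2]
width: 0.359
```

```bash
python3 -c "
from plan import *
a=optics.read_camera('scene');b=optics.read_camera('side')
save('n10.png',np.hstack([cv2.resize(a[200:350,200:350],(400,400),interpolation=3),cv2.resize(b[40:190,240:390],(400,400),interpolation=3)]))
s=ctrl.read_state(); print(s['ee_pos'],s['ft_force'],s['width'],R.from_quat(s['ee_rot']).as_matrix()[2].round(3))"
```

```text
[ 0.4984019  -0.1081636   0.04285881] [ 0.00217606  1.0254152  -1.42017777] 0.3556558457504008 [ 0.    -1.     0.001]
```

View pics/n10.png

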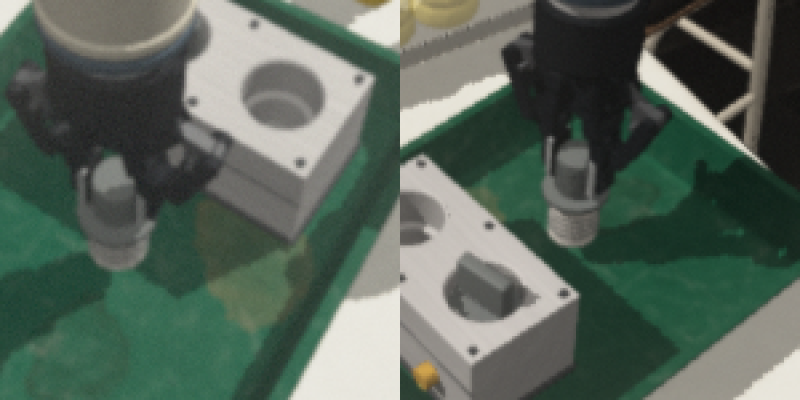

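Request:
{"name": "carry_out", "arguments": {"moves": "2 0 1 0 0 0 0; 2 0 0.5 0 0 0 0; 2 0 0.2 0 0 0 0; 2 0 0.2 0 0 0 0; 2 0 0 0 0 0 0"}}

```text
time_s: 17.8
ee_pos: [0.4979, -0.1081, 0.0233]
ee_rot: [0.577, -0.409, 0.409, -0.577]
ft_force: [0.2, 0.2, -2.3]
width: 0.354
```

Request:
{"name": "carry_out", "arguments": {"moves": "2 0 0.2 0 0 0 0; 2 0 0 0 0 0 0"}}

```text
time_s: 18.05
ee_pos: [0.4979, -0.1081, 0.0213]
ee_rot: [-0.577, 0.409, -0.409, 0.577]
ft_force: [0.8, 0.4, -1.1]
width: 0.355
```

Request:
{"name": "carry_out", "arguments": {"moves": "2 0 0.1 0 0 0 0; 2 0 0 0 0 0 0"}}

```text
time_s: 18.3
ee_pos: [0.4979, -0.1081, 0.0203]
ee_rot: [0.577, -0.409, 0.409, -0.577]
ft_force: [-0.3, 0.6, -2.5]
width: 0.356
```

Request:
{"name": "carry_out", "arguments": {"moves": "2 0 0.1 0 0 0 0; 2 0 0 0 0 0 0"}}

```text
time_s: 18.55
ee_pos: [0.4982, -0.1081, 0.0195]
ee_rot: [-0.577, 0.409, -0.409, 0.577]
ft_force: [0.0, 0.6, 0.2]
width: 0.359
```

Request:
{"name": "carry_out", "arguments": {"moves": "2 0 0.1 0 0 0 0; 2 0 0 0 0 0 0"}}

```text
time_s: 18.8
ee_pos: [0.4987, -0.1081, 0.0193]
ee_rot: [-0.577, 0.408, -0.409, 0.577]
ft_force: [-1.2, 1.1, 10.4]
width: 0.356
```

Request:
{"name": "carry_out", "arguments": {"moves": "2 0 0.1 0 0 0 0; 2 0 0 0 0 0 0"}}

```text
time_s: 19.05
ee_pos: [0.4991, -0.1081, 0.0191]
ee_rot: [-0.577, 0.408, -0.409, 0.577]
ft_force: [-2.8, 1.9, 21.3]
width: 0.357
```

It is standing on the floor (contact at TCP z 0.0195, force rising). I'll back off the preload and open.

Request:
{"name": "carry_out", "arguments": {"moves": "2 0 -0.15 0 0 0 0; 2 0 -0.03 0 0 0 0; 2 0 0 0 0 0 0"}}

```text
time_s: 19.42
ee_pos: [0.4984, -0.1081, 0.0194]
ee_rot: [-0.577, 0.409, -0.409, 0.577]
ft_force: [-0.1, 0.7, 5.2]
width: 0.358
```

Request:
{"name": "carry_out", "arguments": {"moves": "3.5 0 0 0 0 0 0; 4.5 0 0 0 0 0 0; 5.5 0 0 0 0 0 0; 6 0 0 0 0 0 0; 6 0 0 0 0 0 0"}}

```text
time_s: 20.05
ee_pos: [0.4979, -0.1081, 0.0192]
ee_rot: [0.577, -0.409, 0.409, -0.577]
ft_force: [0.3, 1.7, 0.4]
width: 0.703
```

```bash
python3 -c "
from plan import *
a=optics.read_camera('scene');b=optics.read_camera('side')
save('n11.png',np.hstack([cv2.resize(a[200:350,200:350],(400,400),interpolation=3),cv2.resize(b[40:190,240:390],(400,400),interpolation=3)]))
s=ctrl.read_state(); print(s['ee_pos'],s['ft_force'],s['width'])"
```

```text
[ 0.4979615  -0.10807047  0.01918918] [-0.18303477 -0.36099163  0.95522636] 0.7007934663011005
```

View pics/n11.png

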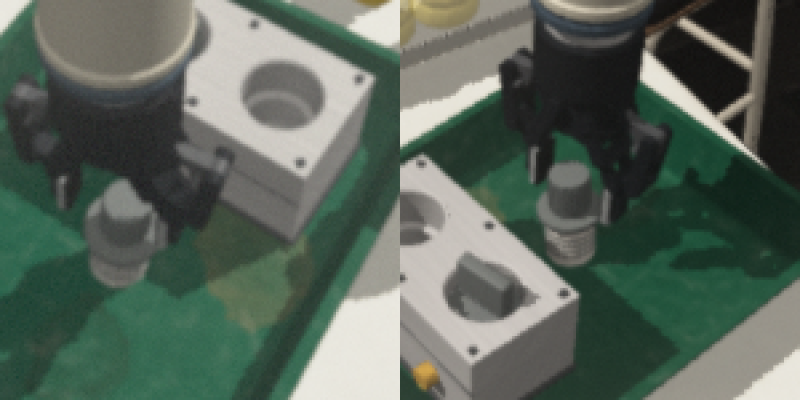

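It's released and standing, with the fingers clear on both sides. Retreating straight up, then back.

Request:
{"name": "carry_out", "arguments": {"moves": "6 0 -1 0 0 0 0; 6 0 -2 0 0 0 0; 6 0 -3 0 0 0 0; 6 0 -4 0 0 0 0; 6 0 -4 0 0 0 0; 6 0 -3 0 0 0 0; 6 0 -1 -3 0 0 0; 6 0 0 -5 0 0 0"}}

```text
time_s: 21.15
ee_pos: [0.4232, -0.1349, 0.2009]
ee_rot: [-0.577, 0.407, -0.41, 0.578]
ft_force: [0.8, -0.5, -0.2]
width: 0.701
```

Request:
{"name": "carry_out", "arguments": {"moves": "6 0 0 -5 0 0 0; 6 0 0 -5 0 0 0; 6 0 0 -2 0 0 0; 6 0 0 0 0 0 0; 6 0 0 0 0 0 0; 6 0 0 0 0 0 0"}}

```text
time_s: 21.9
ee_pos: [0.3101, -0.1742, 0.1993]
ee_rot: [-0.577, 0.409, -0.409, 0.577]
ft_force: [0.1, -0.1, 1.0]
width: 0.703
```

```bash
python3 -c "
from plan import *
a=optics.read_camera('scene');b=optics.read_camera('side')
save('n12.png',np.hstack([cv2.resize(a[170:350,180:360],(400,400),interpolation=3),cv2.resize(b[50:210,200:360],(400,400),interpolation=3)]))
for c in('scene','side'):
  for q in ('filter','plug'):
    for d in cut_out(c,q)[:3]: print(c,q,round(d['p'],2),d['rect'])
Pp=np.array([.498,-.1081])
print(proj('scene',[[*Pp,.005],[*Pp,.087]]),proj('side',[[*Pp,.005],[*Pp,.087]]))
s=ctrl.read_state(); print(s['time_s'],s['ee_pos'],s['ft_force'],np.abs(s['joint_vel']).max())"
```

```text
scene filter 0.9 [231.3, 265.8, 263.0, 306.5]
scene filter 0.85 [328.5, 166.9, 356.1, 200.8]
scene plug 0.9 [250.8, 200.9, 277.3, 223.3]
side filter 0.91 [151.0, 170.9, 180.1, 213.5]
side filter 0.9 [290.4, 96.4, 317.1, 138.5]
side plug 0.69 [259.0, 134.3, 283.9, 160.2]
[[243.58411242 297.15383266]
 [243.29457945 273.81230085]] [[303.37151316 133.18932678]
 [305.70521755 105.72301162]]
22.2 [ 0.30943318 -0.17422697  0.19907287] [0.27470241 0.65149408 0.12354556] 0.0039849109109989745
```

View pics/n12.png

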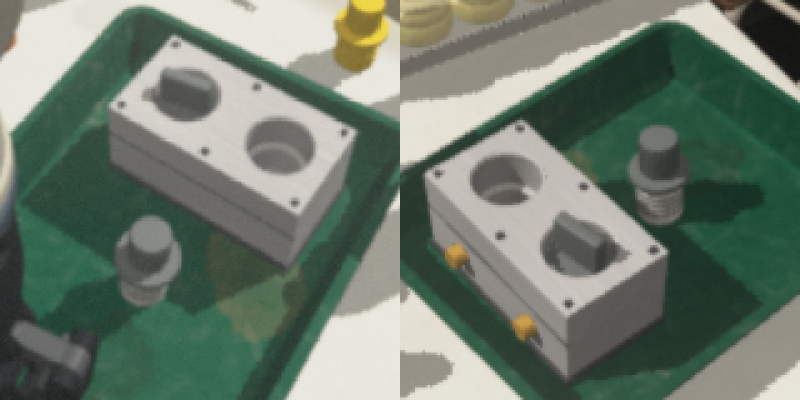

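The filter stands upright on the bare floor at scene (247,286) and side (304,117), its bay is empty, and the bar plug is still latched. The arm is clear of everything and still.

```bash
python3 -c "
from cell import workorder
print(workorder.sign_off())"
```

```text
the job is handed in; nothing more can be done
None
```

The round-knob cartridge is out of its bay and standing upright on the bare tray floor. It sits about 125 mm toward the robot from the block's centre. I pressed it to the hard stop (about 12 N), it sprang up, and I lifted it straight out. I set it down by feel and let go once it was standing on the floor. I handed the job in at about 22 s.

- **Last checks:** Both the scene and side cameras show the cartridge upright and free, its bay empty, and the bar-handle plug still in its bay exactly as at the start. The arm had stopped clear of everything, with wrist force near zero.
- **What disagreed:** The visible fingertips turned out to be about 40 mm short of the reported TCP. I went by contact force and pictures instead.
- **Highest force:** About 21 N, briefly, when the cartridge met the floor. I eased that off before opening the fingers.

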